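# Gauge the bearing-block grooves, sort the blocks and close the balance's draught shield

## Task

Zero-check the sprung depth gauge by pressing it foot-flat on the plain reference block, then gauge the grooved bearing blocks from the longest to the shortest: press the gauge down on each, foot across the groove and rod in it, until the foot sits flat, holding about a second each time, and read the depth. Stand every worn block (groove deeper than 13 mm) in the grey reject tray and every sound one on the balance's pan, groove upwards, and set the gauge back on its rest as you found it. When all the blocks are sorted, push the draught shield's door shut until it seats on its catch; leave the weights, hanger, forks and reference block where they are.

Things in the scene. Friction and masses are not known exactly. Their poses are not given: they have to be found in the camera images.
- long_p: long cast-iron bearing block, 70 x 32 x 32 mm (x, y, z), with an open groove 14 mm wide in its top along its own x, end to end, centred in y; 8 mm deep if sound, 18 mm if worn, otherwise alike; which one this is must be gauged. Origin: centre of its underside, z up. One of long_p and long_q is present.
- long_q: long cast-iron bearing block, 70 x 32 x 32 mm (x, y, z), with an open groove 14 mm wide in its top along its own x, end to end, centred in y; 8 mm deep if sound, 18 mm if worn, otherwise alike; which one this is must be gauged. Origin: centre of its underside, z up. One of long_p and long_q is present.
- mid_p: mid cast-iron bearing block, 56 x 32 x 32 mm (x, y, z), with an open groove 14 mm wide in its top along its own x, end to end, centred in y; 8 mm deep if sound, 18 mm if worn, otherwise alike; which one this is must be gauged. Origin: centre of its underside, z up. One of mid_p and mid_q is present.
- mid_q: mid cast-iron bearing block, 56 x 32 x 32 mm (x, y, z), with an open groove 14 mm wide in its top along its own x, end to end, centred in y; 8 mm deep if sound, 18 mm if worn, otherwise alike; which one this is must be gauged. Origin: centre of its underside, z up. One of mid_p and mid_q is present.
- short_p: short cast-iron bearing block, 42 x 32 x 32 mm (x, y, z), with an open groove 14 mm wide in its top along its own x, end to end, centred in y; 8 mm deep if sound, 18 mm if worn, otherwise alike; which one this is must be gauged. Origin: centre of its underside, z up. At most one of short_p and short_q is present.
- short_q: short cast-iron bearing block, 42 x 32 x 32 mm (x, y, z), with an open groove 14 mm wide in its top along its own x, end to end, centred in y; 8 mm deep if sound, 18 mm if worn, otherwise alike; which one this is must be gauged. Origin: centre of its underside, z up. At most one of short_p and short_q is present.
- plain: flat reference block, loose: plain cast-iron block with ground top and no groove, 42 x 32 x 32 mm (x, y, z); stays where it is. Origin: centre of its underside, z up.
- gauge: sprung depth gauge, 220 g: foot 20 x 60 x 8 mm (x, y, z), square grip 26 x 26 mm from z = 8 to 65 mm, a 6 mm rod standing 22 mm out below the foot when free; its button tops out at z = 77 mm and rises with the rod, as does the pointer on the +x face. Origin: centre of the foot's underside, z up; the foot's long side (own y) goes across a groove. Cannot stand on a flat surface.
- probe (a joint): how far the gauge's rod is pushed up, m: 0 free, 0.022 with the foot flat on a plain surface; with the foot flat over a groove 0.022 minus the groove depth (0.014 sound, 0.004 worn). The spring pushes with about 1 N at 0 and 3 N at 0.014.
- rest: the gauge's rest, fixed: grey plastic block 50 x 80 mm, 34 mm high, with an open channel 36 mm wide, 28 mm deep along its own x, centred in y. The gauge stands on it with its foot across the two ridges and its rod in the channel (gauge origin 34 mm above the rest's). Origin: centre of its underside.
- pan (a point): top centre of the balance's fixed steel pan, 190 x 220 mm (x, y), 33 mm above the table; axes as the balance. Glass walls 5 mm thick enclose 202 x 252 mm centred on it, rising 67 mm above the pan, no roof. Front wall (-x side): fixed pane on the +y half, hinged door on the -y half. A display head, 50 mm high, lies outside the back wall.
- door (a joint): angle of the draught shield's glass door, rad: 0 shut and seated, grows as it swings out towards -x of the balance. Upright hinge with slight friction, stays where left; between about 0.13 and 0.03 rad the door must ride over a sprung roller catch (some 3 to 6 N at the edge), which then holds it at 0.
- door_hinge (a point): on the door's hinge line (the balance's front corner, -y side), at the door's outer face and top edge, 98 mm above the table
- door_edge (a point): upper free corner of the door's outer face, 121 mm from the hinge line, 98 mm above the table; the door is 6 mm thick, 70 mm high. Own axes: y from hinge to free edge, -x out of the outer face (the one to push).
- tray_in (a point): centre of the inner floor of the grey plastic reject tray, 4 mm above the table; fixed, open, inside 142 x 212 mm (x, y), walls 4 mm thick, 12 mm high overall. Axes as the tray.
- brass_weight: bystander, leave alone: brass cylindrical weight with knob, 38 mm across, 69 mm high; origin at the middle of its underside
- disc_a: bystander, leave alone: chromed slotted disc weight, 50 mm across, 10 mm thick, perhaps absent; origin at the middle of its underside
- disc_b: bystander, leave alone: chromed slotted disc weight, 40 mm across, 10 mm thick; origin at the middle of its underside
- hanger: bystander, leave alone: grey aluminium weight hanger standing on its 44 mm foot, 106 mm high; origin at the middle of its underside
- fork_a: bystander, leave alone: steel weight fork lying down, 160 mm long, 6 mm high; origin at the middle of its underside
- fork_b: bystander, leave alone: second steel weight fork, the same; origin at the middle of its underside

How it is judged:
By the outcome, as a careful person would: the job done as asked, in the order asked, and still so for the second after the job is handed in, with the robot touching nothing.
Of long_p, long_q only 1 to 1 are there at a start; the rules pass over those that are not, and their reading is None.
Of mid_p, mid_q only 1 to 1 are there at a start; the rules pass over those that are not, and their reading is None.
Of short_p, short_q, disc_a only 1 to 1 are there at a start; the rules pass over those that are not, and their reading is None.
At some moment in a run one of long_p, long_q, mid_p, mid_q, short_p, short_q may be knocked a few centimetres aside while the robot is not near it.
It also fails if it takes over 208 s, if anything falls off the work surface, if the arm or the gripper's body presses on something with over 40 N, if the wrist force passes 120 N, or if a joint passes its speed limit or range.

## Robot

A 6-joint arm with a two-finger parallel gripper is mounted at the origin on the work surface. World frame = base frame: x ahead of the robot, y to its left, z up, the work surface at z = 0. Lengths are in m, angles in rad, forces in N, time in s.
With the tool pointing down it reaches from about 0.25 to 0.725 m from the base axis. Payload 4 kg.
Tool frame: the origin (TCP) lies midway between the tips of the shut fingers; the grasp point (between the pads) lies 19 mm behind it; z points along the fingers, y is the line along which they close (so a half turn about z gives the same grasp; the last joint's range is limited). The gripper opens to 85 mm and grips with 20 to 120 N. Pads are 22 mm wide; open, the fingers measure 114 mm over their backs; the gripper's body (76 mm by 85 mm) begins 54 mm behind the grasp point. The pads swing forward as they close: fully open they stand 13 mm farther back than shut.
Start: joints at [-1.187, 0.241, 0.005, 1.335, 0, 1.571], TCP at [0.187, -0.464, 0.231] pointing down, gripper open.
Joint ranges: [-2.72, 2.72], [-1.05, 1.87], [-1.09, 1.28], [-1.99, 2.15], [-1.42, 1.44], [-3.14, 3.14]. Speed limits (rad/s): [2.79, 2.79, 3.14, 3.14, 3.14, 3.14].

## Interface

Orientations are given as a rotation vector (axis times angle).
In Python, from rig import ctrl gives the robot as it stands. Calls block until the motion is done:
- ctrl.move_ptp(position, orientation): joint-space move of the TCP to a pose.
- ctrl.move_linear(position, attitude=None, vel=0.15): straight line of the TCP; attitude=None keeps the orientation; vel is the mean speed in m/s.
- ctrl.set_joints(angles): joint-space move.
- ctrl.release() and ctrl.grab(): open the fingers fully, or close them until they stop; the grip force is fixed at half the most.
- ctrl.dwell(seconds).
- ctrl.solve_ik(position, orientation): joint angles nearest the present ones, or None.
- ctrl.get_state(): the state.
- ctrl.capture(name): name is "side" or "top"; returns the picture (400x640x3 uint8, red, green, blue); there is no depth.
- ctrl.calibration(name): a dict with "fx", "fy", "cx", "cy" (pixels), "xyz" and "rotation" of the camera in the world. Camera axes: x right, y up, looking along -z (the intrinsics and any distortion apply to the point x, -y, -z); pixel columns grow to the right and rows downward; lengths in m; the calibration is good to about 2 mm. A picture is of the moment at which its call begins. calibration takes no time and is no camera call.
A pose or a line that the arm cannot do raises ctrl.PlanningError and nothing moves.
- ctrl.job_done(): hands the job in; it is judged then, once.
The state is a dict: "time_s": time; "qpos": joint angles; "joint_velocities": joint speeds; "effort": joint torques, N m; "eef_pos": TCP position; "orientation": TCP orientation; "force": force on the tool from outside, world axes, zero at the start; "wrist_torque": the same for the moment, N m; "gripper_width": finger opening in m; "gripper_force": force on a finger pad.
Only numpy, scipy, OpenCV 4.12 (cv2) and the standard library are available. Lean on these libraries where they do the work, as an engineer would, in place of code of your own. Each camera call takes 0.05 s, during which the arm holds its last target. There are 200 camera calls.

## Working session

There is one attempt and no reset: what is moved stays moved. The work goes in short steps, each a Python script; the robot and the scene stay as the last script left them, time stands still between calls to the robot, and variables do not carry over. Pictures are saved under pics/ and viewed, at most 14 in all, crops included, and the job is handed in when it is done.

```bash
ls; mkdir -p pics
python3 - <<'E'
from rig import ctrl
import cv2
for n in("top","side"):
    im=ctrl.capture(n); cv2.imwrite(f"pics/{n}0.png",cv2.resize(im[:,:,::-1],(800,500),interpolation=cv2.INTER_CUBIC)); cv2.imwrite(f"{n}0raw.png",im[:,:,::-1])
    print(ctrl.calibration(n))
print(ctrl.get_state())
E
```

```text
pics
{'fx': 382.73018338481575, 'fy': 382.73018338481575, 'cx': 319.0279654410437, 'cy': 194.13558262903618, 'xyz': array([ 0.36048568, -0.01740869,  0.94850971]), 'rotation': array([ 0.18070625, -0.18874674, -1.62098011])}
{'fx': 436.7068937057817, 'fy': 436.7068937057817, 'cx': 312.16949681137, 'cy': 199.97069378891405, 'xyz': array([0.47339584, 0.78192627, 0.82035251]), 'rotation': array([ 0.06823069, -1.26017298, -2.78928501])}
{'time_s': 0.1, 'qpos': array([-1.18699997e+00,  2.41369212e-01,  3.85864933e-03,  1.33518204e+00,
       -1.91423206e-05,  1.57080989e+00]), 'joint_velocities': array([ 2.18196510e-04, -2.34486859e-03,  2.62399358e-03, -6.49638193e-05,
        6.20002963e-04, -1.08410236e-03]), 'effort': array([ 1.49572192e-03, -3.73137259e+01,  2.53010094e+01,  1.08707426e-02,
        1.05464548e-05, -1.00248488e-05]), 'eef_pos': array([ 0.18700699, -0.4631088 ,  0.23048608]), 'orientation': array([-3.08210580e+00, -5.98797422e-01,  5.97281772e-04]), 'force': array([-0.10497697, -0.80920493, -0.43909704]), 'wrist_torque': array([0.00713228, 0.00117378, 0.00490649]), 'gripper_force': 0.0, 'gripper_width': 0.08519063653290433}
```

View pics/top0.png

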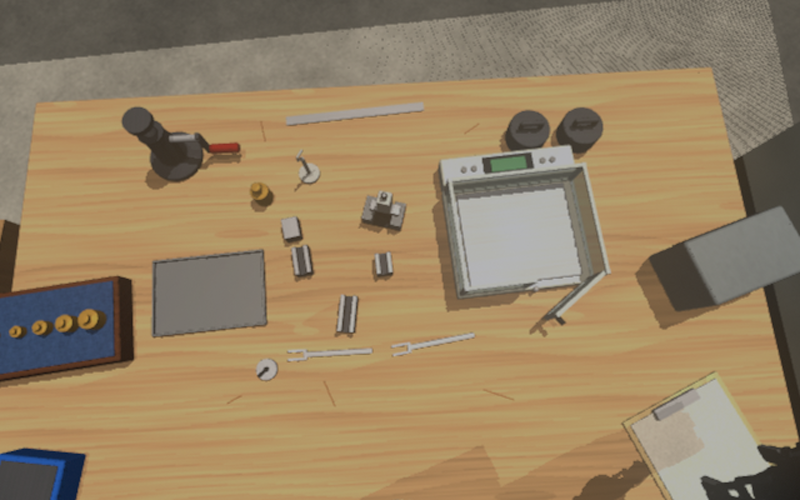

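View pics/side0.png

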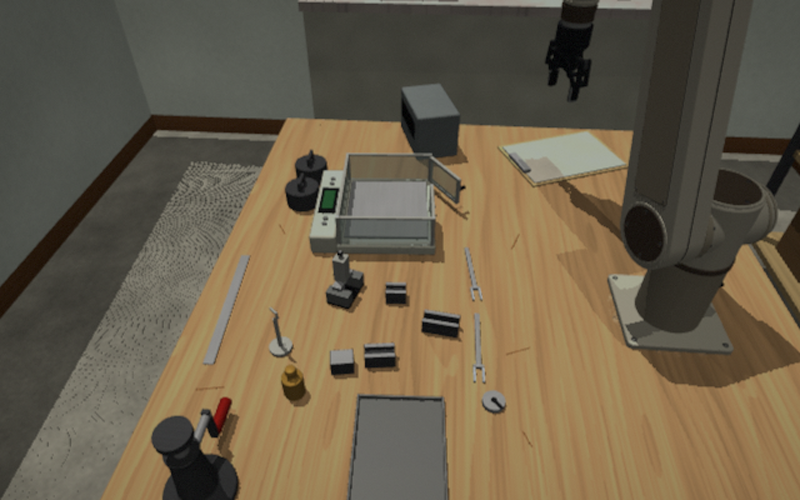

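Top view: the long block is at about (346,314), mid (302,261), short (383,264), plain (291,229) and the gauge on its rest (384,212). The tray spans (152–267, 250–335). The balance pan is near (517,238), and the door is open from the corner (607,272) to (555,318). Next I zoom in for exact corners.

```bash
cat > h.py <<'E'
import numpy as np, cv2
from scipy.spatial.transform import Rotation as R
from rig import ctrl
def ray(cam,uv):
    c=ctrl.calibration(cam); uv=np.atleast_2d(uv).astype(float)
    d=np.c_[(uv[:,0]-c['cx'])/c['fx'],-(uv[:,1]-c['cy'])/c['fy'],-np.ones(len(uv))]
    return c['xyz'],R.from_rotvec(c['rotation']).apply(d)
def onplane(cam,uv,z):
    o,d=ray(cam,uv); return o+d*((z-o[2])/d[:,2])[:,None]
def proj(cam,p):
    c=ctrl.calibration(cam); q=R.from_rotvec(c['rotation']).inv().apply(np.atleast_2d(p)-c['xyz'])
    return np.c_[c['cx']+c['fx']*q[:,0]/-q[:,2],c['cy']-c['fy']*q[:,1]/-q[:,2]]
def down(yaw):  # tool y (closing line) at angle yaw from world y, tool z down
    return (R.from_euler('z',yaw)*R.from_rotvec([np.pi,0,0])).as_rotvec()
E
python3 - <<'E'
import cv2
im=cv2.imread('top0raw.png')
cv2.imwrite('pics/c1.png',cv2.resize(im[145:275,215:350],None,fx=4.4,fy=4.4,interpolation=cv2.INTER_CUBIC))
cv2.imwrite('pics/c2.png',cv2.resize(im[112:262,345:495],None,fx=4,fy=4,interpolation=cv2.INTER_CUBIC))
im=cv2.imread('side0raw.png')
cv2.imwrite('pics/c3.png',cv2.resize(im[195:305,255:380],None,fx=5,fy=5,interpolation=cv2.INTER_CUBIC))
E
```

```text
(no output)
```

View pics/c1.png

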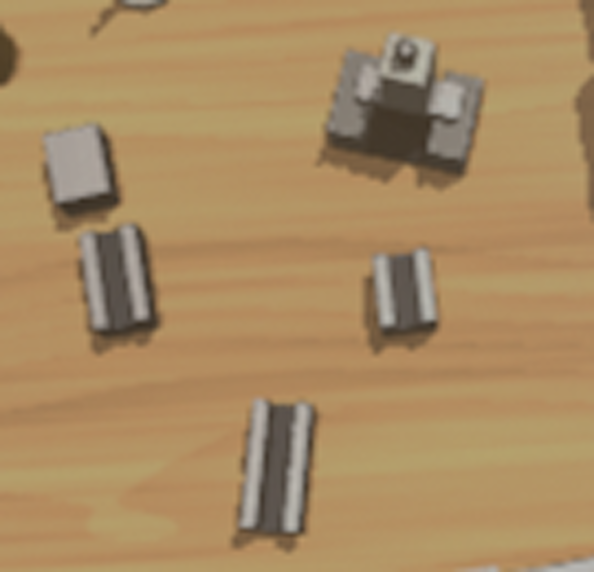

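View pics/c2.png

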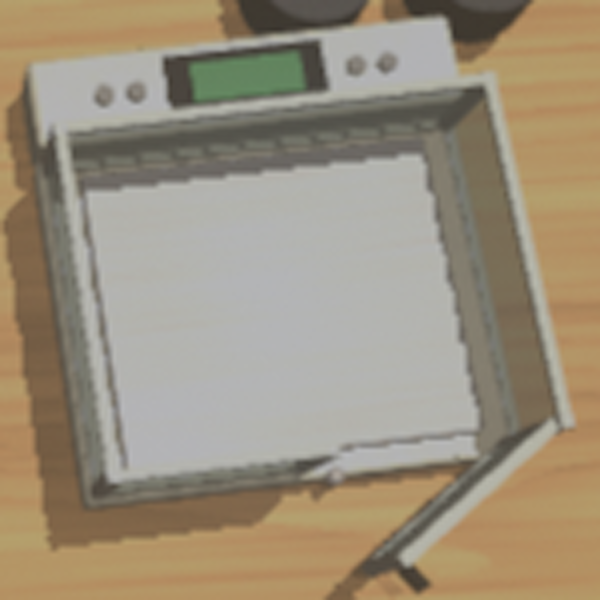

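View pics/c3.png

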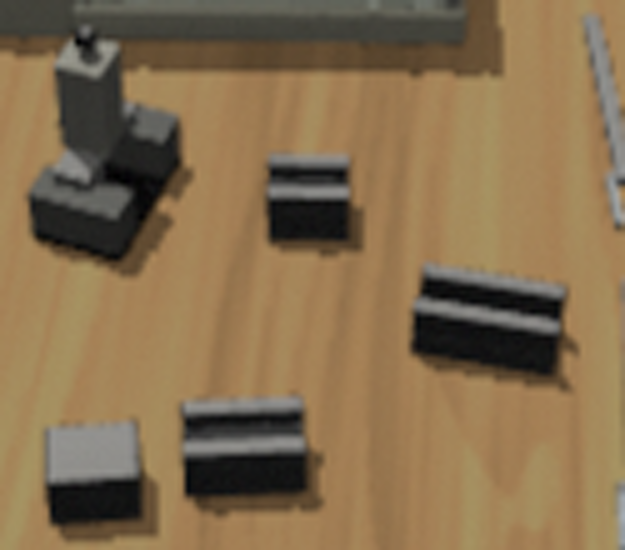

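The crops show the four block tops, the gauge grip top at c1 (408,60), and the balance rim corners at c2 (52,130), (492,75), (575,425) and (88,505). The door runs from its hinge at (570,425) to its edge at about (400,562), with a small handle on the outer face.

```bash
cat >> h.py <<'E'
def blocks(im,roi=(200,130,345,290)):
    """[(name-length,x,y,yaw,(L,W))] of grey blocks from the top view; yaw=direction of long axis"""
    x0,y0,x1,y1=roi; c=cv2.resize(im[y0:y1,x0:x1],None,fx=4,fy=4,interpolation=cv2.INTER_CUBIC)
    hsv=cv2.cvtColor(c,cv2.COLOR_RGB2HSV); sil=(hsv[...,1]<70).astype(np.uint8); br=(hsv[...,1]<70)&(hsv[...,2]>115)
    sil=cv2.morphologyEx(sil,cv2.MORPH_OPEN,np.ones((5,5)))
    n,lab,st,_=cv2.connectedComponentsWithStats(sil); out=[]
    for i in range(1,n):
        if not 600<st[i,4]<9000: continue
        m=((lab==i)&br).astype(np.uint8); m=cv2.morphologyEx(m,cv2.MORPH_OPEN,np.ones((5,5)))
        v,u=np.nonzero(m)
        if len(u)<300: continue
        P=onplane('top',np.c_[(u+.5)/4-.5+x0,(v+.5)/4-.5+y0],.032)[:,:2]*1000
        (cx,cy),(w,h),a=cv2.minAreaRect(P.astype(np.float32))
        out.append((round(cx/1000,4),round(cy/1000,4),round(w,1),round(h,1),round(a,1)))
    return out
E
python3 - <<'E'
from h import *
np.set_printoptions(precision=4,suppress=True)
im=cv2.imread('top0raw.png')[:,:,::-1]
for b in blocks(np.ascontiguousarray(im)): print(b)
o1,d1=ray('top',(215+408/4.4-.5,145+60/4.4-.5));o2,d2=ray('side',(255+90/5-.5,195+57/5-.5))
d1,d2=d1[0],d2[0];t=np.linalg.lstsq(np.c_[d1,-d2],o2-o1,rcond=None)[0];print('grip',o1+d1*t[0],o2+d2*t[1],onplane('top',(215+408/4.4-.5,145+60/4.4-.5),.099))
r=onplane('top',np.array([(345,50),(483,77),(465,172),(328,137)])/4.4+(214.5,144.5),.034);print('rest',r[:,:2],r.mean(0))
b=onplane('top',np.array([(52,130),(492,75),(575,425),(88,505)])/4+(344.5,111.5),.1);print('bal',b[:,:2],b.mean(0))
d=onplane('top',np.array([(570,428),(405,565),(392,556)])/4+(344.5,111.5),.098);print('door',d[:,:2])
t=onplane('top',np.array([(152,262),(265,250),(267,325),(153,335)])/1.25,.012);print('tray',t[:,:2],t.mean(0))
E
```

```text
(0.7357, 0.1464, 41.8, 42.4, 27.8)
(0.654, -0.004, 81.4, 65.4, 74.0)
(0.623, 0.186, 41.5, 32.1, 10.3)
(0.5566, 0.1655, 55.1, 32.5, 8.2)
(0.5408, 0.0047, 41.2, 32.8, 3.7)
(0.447, 0.0789, 32.9, 69.6, 81.8)
(0.3771, -0.0401, 21.1, 75.4, 6.7)
(0.3751, 0.113, 158.2, 21.2, 89.8)
grip [ 0.6504 -0.0052  0.098 ] [ 0.6494 -0.0051  0.0976] [[ 0.6501 -0.0052  0.099 ]]
rest [[ 0.6803  0.0314]
 [ 0.6595 -0.0464]
 [ 0.6043 -0.0329]
 [ 0.6292  0.0432]] [ 0.6433 -0.0012  0.034 ]
bal [[ 0.6777 -0.125 ]
 [ 0.6969 -0.3882]
 [ 0.4854 -0.4036]
 [ 0.4566 -0.127 ]] [ 0.5791 -0.261   0.1   ]
door [[ 0.4842 -0.4015]
 [ 0.4137 -0.2986]
 [ 0.419  -0.2922]]
tray [[0.5721 0.465 ]
 [0.5835 0.24  ]
 [0.4344 0.2352]
 [0.4281 0.4543]] [0.5045 0.3486 0.012 ]
```

```bash
cat >> h.py <<'E'
GZ=.033  # TCP above gauge foot
def fz(n=5):
    f=[]
    for _ in range(n): ctrl.dwell(.02); f.append(ctrl.get_state()['force'][2])
    return float(np.mean(f))
def press(x,y,yaw):
    ctrl.move_ptp([x,y,.032+.03+GZ],down(yaw)); ctrl.dwell(.2); t=fz(); log=[]
    for h in (18,12,8,5,3,1.5,.5,0,-.5,-1,-1.5,-2,-2.5,-3):
        ctrl.move_linear([x,y,.032+h/1000+GZ],vel=.04); ctrl.dwell(.05); f=fz()-t; log.append((h,round(f,2)))
        if abs(f)>11: break
    ctrl.dwell(1.3); s=ctrl.get_state(); print(log,'held',round(fz()-t,2),s['eef_pos'],s['time_s'])
    ctrl.move_linear([x,y,.032+.06+GZ],vel=.12)
E
python3 - <<'E'
from h import *
a=np.radians(-16.2); x,y=.650,-.005
ctrl.move_ptp([x,y,.18],down(a)); print(ctrl.get_state()['time_s'],ctrl.get_state()['qpos'])
ctrl.move_linear([x,y,.034+GZ],vel=.1); ctrl.grab()
s=ctrl.get_state(); print(s['gripper_width'],s['gripper_force'],s['eef_pos'],s['force'])
ctrl.move_linear([x,y,.15],vel=.12); s=ctrl.get_state(); print(s['time_s'],s['gripper_width'],s['force'])
cv2.imwrite('pics/g1.png',cv2.resize(ctrl.capture('side')[130:300,230:400,::-1],None,fx=3,fy=3))
im=ctrl.capture('top')
for b in blocks(im): print(b)
E
```

```text
3.7833 [-8.29606646e-03  5.67403774e-01  3.62730253e-01  1.36603209e+00
 -7.60135615e-05 -2.86641828e+00]
0.024945734199593242 59.58593130111694 [ 0.65030247 -0.00487025  0.06736787] [1.1805783  0.16449175 1.86403913]
6.4833 0.024862756973725707 [-0.18002716 -0.17479367 -3.07460721]
```

View pics/g1.png

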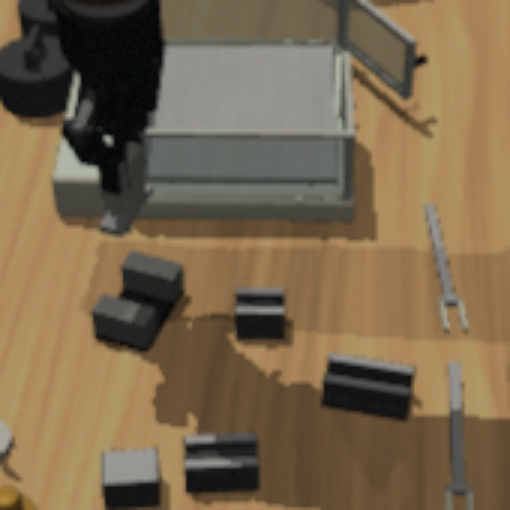

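The gauge is lifted cleanly and nothing is disturbed. The arm shadows the table in the top view, so I will check for knocks with the side view. Next is the zero check.

Run:
```python
from h import *
press(.623,.186,np.radians(10.3))
cv2.imwrite('side1.png',ctrl.capture('side')[:,:,::-1]); cv2.imwrite('top1.png',ctrl.capture('top')[:,:,::-1])
s0=cv2.imread('side0raw.png')[...,0].astype(int);s1=cv2.imread('side1.png')[...,0].astype(int)
for n,p in dict(long=(.447,.0789),mid=(.5566,.1655),short=(.5408,.0047),plain=(.623,.186)).items():
    u,v=proj('side',(*p,.03))[0].astype(int); print(n,u,v,abs(s0-s1)[v-10:v+11,u-14:u+15].mean())
```

```text
[(18, 1.55), (12, 2.78), (8, 2.73), (5, 3.6), (3, 3.82), (1.5, 3.72), (0.5, 3.89), (0, 6.65), (-0.5, 8.75), (-1, 11.37)] held 11.45 [0.6231649  0.18606643 0.06529254] 13.0667
long 352 255 5.77504105090312
mid 303 280 8.264367816091953
short 316 230 3.9195402298850577
plain 272 285 20.254515599343186
```

Run:
```python
import cv2,numpy as np
a=cv2.imread('side1.png')[190:310,250:390];b=cv2.imread('top1.png')[140:270,205:345]
cv2.imwrite('pics/v1.png',np.hstack([cv2.resize(a,(400,343),interpolation=2),cv2.resize(b,(370,343),interpolation=2)]))
```

```text
(no output)
```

View pics/v1.png

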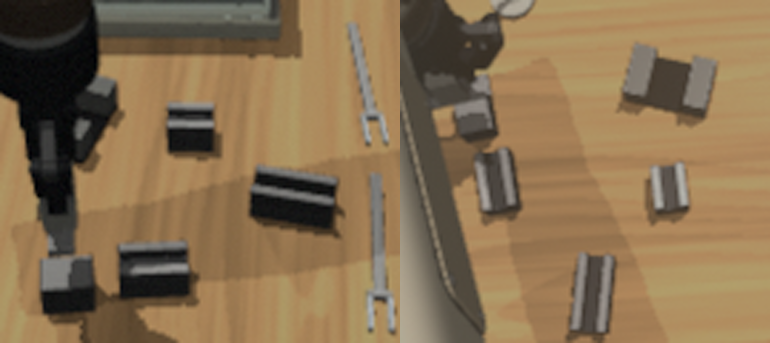

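Nothing has moved. I'll lower the brightness threshold so the shadowed rails are detected too.

```bash
sed -i 's/def blocks(im,roi=(200,130,345,290)):/def blocks(im,roi=(200,130,345,290),th=115):/; s/hsv\[...,2\]>115/hsv[...,2]>th/' h.py
python3 - <<'E'
from h import *
for n in('top0raw.png','top1.png'):
  im=np.ascontiguousarray(cv2.imread(n)[:,:,::-1])
  for th in(80,90,100):print(n,th,[b for b in blocks(im,th=th) if .42<b[0]<.63 and b[1]<.2])
E
```

```text
top0raw.png 80 [(0.6224, 0.185, 43.0, 33.8, 10.2), (0.5558, 0.1645, 56.9, 34.1, 8.0), (0.5393, 0.0046, 44.1, 32.8, 3.7), (0.4466, 0.0785, 33.7, 70.1, 82.1)]
top0raw.png 90 [(0.6225, 0.1854, 42.6, 33.2, 9.7), (0.5561, 0.1649, 56.1, 33.4, 8.0), (0.5402, 0.0047, 42.3, 32.8, 3.7), (0.4466, 0.0785, 33.7, 70.1, 82.1)]
top0raw.png 100 [(0.6227, 0.1856, 42.1, 32.8, 9.8), (0.5563, 0.1651, 55.8, 33.1, 8.4), (0.5405, 0.0047, 41.7, 32.8, 3.7), (0.4466, 0.0785, 33.7, 70.1, 82.1)]
top1.png 80 [(0.5559, 0.165, 56.0, 33.5, 8.4), (0.5396, 0.0047, 43.4, 32.9, 4.1), (0.4466, 0.0786, 33.7, 70.1, 82.1)]
top1.png 90 [(0.556, 0.1653, 55.7, 32.9, 8.1), (0.5404, 0.0047, 41.7, 32.9, 4.1), (0.4466, 0.0785, 33.7, 70.0, 82.2)]
top1.png 100 [(0.5562, 0.1656, 55.3, 32.3, 7.8), (0.5405, 0.0047, 41.5, 32.9, 4.1), (0.4471, 0.079, 33.0, 69.5, 81.6)]
```

```bash
cat >> h.py <<'E'
def find(th=90,roi=(200,130,345,290)):
    """{length mm:(x,y,yaw)} of the blocks seen clearly"""
    out={}
    for x,y,w,h,a in blocks(ctrl.capture('top'),roi,th):
        L,W=max(w,h),min(w,h)
        if not 30<W<36 : continue
        ya=np.radians(a if w>h else a-90); ya=(ya+np.pi/2)%np.pi-np.pi/2
        for n in (42,56,70):
            if abs(L-n)<3: out.setdefault(n,[]).append((x,y,round(float(ya),3)))
    return out
E
python3 - <<'E'
from h import *
print(find())
press(.447,.0787,np.radians(-8))
print(find())
E
```

```text
{56: [(0.556, 0.1653, 0.138)], 42: [(0.5404, 0.0047, 0.072)], 70: [(0.4467, 0.0786, -0.138)]}
[(18, 0.57), (12, -0.19), (8, 0.22), (5, -0.03), (3, 1.52), (1.5, 2.2), (0.5, 1.95), (0, 5.02), (-0.5, 10.22), (-1, 13.79)] held 13.96 [0.44723317 0.07871927 0.06520776] 20.4667
{42: [(0.5404, 0.0047, 0.068)]}
```

The long block is worn: the spring force starts about 3–4 mm above flat. I'll re-check mid's position from a clear arm pose, then gauge it.

Run:
```python
from h import *
ctrl.move_ptp([.54,-.05,.15],down(0)); f=find(); print(f)
if 56 in f:
    x,y,a=f[56][0]; press(x+.0005,y+.0003,a)
    print(find())
else: cv2.imwrite('top2.png',ctrl.capture('top')[:,:,::-1])
```

```text
{42: [(0.6225, 0.1854, 0.169)], 56: [(0.5562, 0.165, 0.14)]}
[(18, 0.06), (12, 1.98), (8, 1.64), (5, 2.9), (3, 2.97), (1.5, 2.85), (0.5, 3.25), (0, 6.0), (-0.5, 9.31), (-1, 11.76)] held 11.55 [0.55680813 0.16533366 0.06523868] 36.7583
{42: [(0.5404, 0.0047, 0.068)], 70: [(0.4466, 0.0785, -0.136)]}
```

Mid is sound (about 14 mm of travel, 3.2 N). Now the short block. I keep the wrist branch, with the yaw about 4° off, to avoid a full turn.

Run:
```python
from h import *
press(.5409,.0047,-.012); print(ctrl.get_state()['qpos'][5])
# back on the rest
x,y,a=.650,-.005,np.radians(-16.2)
ctrl.move_ptp([x,y,.15],down(a)); ctrl.move_linear([x,y,.034+GZ+.006],vel=.1); t=fz()
for h in (4,2,1,.5,0,-.5):
    ctrl.move_linear([x,y,.034+GZ+h/1000],vel=.03); f=fz()-t
    if f>2: break
print(h,f); s=ctrl.get_state(); print(s['time_s'],s['force'],s['eef_pos'])
cv2.imwrite('pics/r1.png',cv2.resize(ctrl.capture('side')[180:260,230:350,::-1],None,fx=4,fy=4))
```

```text
[(18, 0.15), (12, 1.34), (8, 2.0), (5, 1.96), (3, 2.4), (1.5, 3.06), (0.5, 3.14), (0, 6.31), (-0.5, 9.73), (-1, 12.48)] held 12.55 [0.54104443 0.00471205 0.06522996] 43.9167
-3.120897507965528
-0.5 6.94756884404765
48.1833 [-2.38625941  0.31242082  4.69224266] [ 0.65015945 -0.00499731  0.06732102]
```

View pics/r1.png

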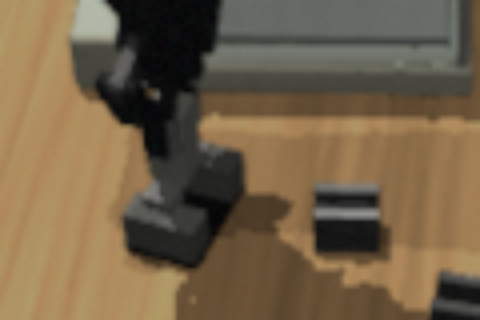

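Short is sound as well, and the gauge is seated on its rest. I release it and re-locate the blocks.

```bash
cat >> h.py <<'E'
def pickplace(src,dst,z0,up=.2):
    x,y,a=src; X,Y,A=dst; G=.006
    ctrl.move_ptp([x,y,.12],down(a+np.pi)); ctrl.move_linear([x,y,G],vel=.12); ctrl.grab()
    w=ctrl.get_state()['gripper_width']; ctrl.move_linear([x,y,up],vel=.2); w2=ctrl.get_state()['gripper_width']
    ctrl.move_ptp([X,Y,up],down(A+np.pi)); ctrl.move_linear([X,Y,z0+G+.008],vel=.15); ctrl.dwell(.1); t=fz(3)
    for h in (4,2,1,.5,0,-.5,-1):
        ctrl.move_linear([X,Y,z0+G+h/1000],vel=.04); f=fz(3)-t
        if f>3: break
    print('widths',w,w2,'h',h,'f',round(f,2)); ctrl.release(); ctrl.move_linear([X,Y,up],vel=.2); print(ctrl.get_state()['time_s'])
E
python3 - <<'E'
from h import *
ctrl.release(); ctrl.move_linear([.650,-.005,.2],vel=.15)
ctrl.move_ptp([.35,-.2,.3],down(np.pi)); print(ctrl.get_state()['time_s'])
f=find(); print(f)
if 70 in f:
    pickplace(f[70][0],(.5045,.3486,np.radians(2.3)),.004)
    print(find()); cv2.imwrite('top3.png',ctrl.capture('top')[:,:,::-1])
E
```

```text
51.9083
{42: [(0.6224, 0.185, 0.182), (0.5396, 0.0046, 0.068)], 56: [(0.5559, 0.1646, 0.145)], 70: [(0.4466, 0.0785, -0.138)]}
widths 0.03136180270389284 0.03102578763461822 h 0 f 5.45
61.775
{42: [(0.6225, 0.1853, 0.175), (0.5399, 0.0046, 0.065)], 56: [(0.556, 0.1647, 0.134)]}
```

Run:
```python
from h import *
b=np.radians(4.2); c=np.array([.5816,-.264])
off=lambda y:(*(c+y*np.array([-np.sin(b),np.cos(b)])),b)
f=find()
pickplace(f[56][0],off(.046),.033)
ctrl.move_ptp([.35,0.1,.3],down(np.pi)); f=find(); print(f)
s=[p for p in f.get(42,[]) if p[1]<.13]
if s: 
    pickplace(s[0],off(-.046),.033)
    ctrl.move_ptp([.3,.2,.3],down(np.pi))
    im=ctrl.capture('top'); cv2.imwrite('top4.png',im[:,:,::-1]); cv2.imwrite('pics/t4.png',cv2.resize(im[110:290,110:500,::-1],None,fx=2.05,fy=2.05,interpolation=2))
    si=ctrl.capture('side'); cv2.imwrite('side4.png',si[:,:,::-1])
```

```text
widths 0.03127635579990147 0.031047019437363557 h 0 f 5.45
71.3
{42: [(0.6225, 0.1851, 0.187), (0.5399, 0.0047, 0.068)]}
widths 0.031185852419481325 0.03043512264559079 h 0 f 4.96
82.2417
```

View pics/t4.png

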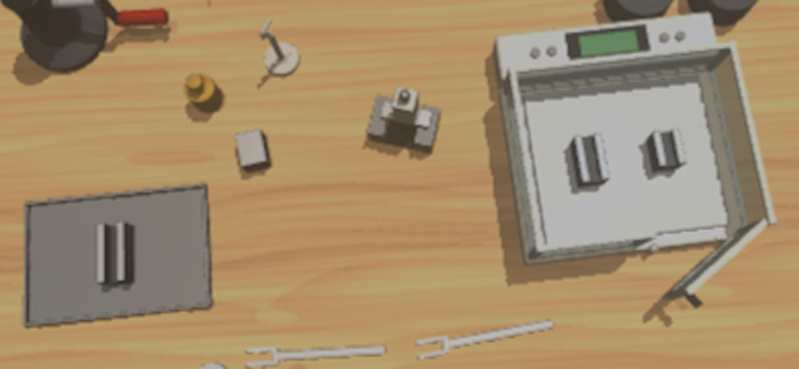

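All three blocks stand where they should: long in the tray, mid and short on the pan. Now I close the door, pushing on its outer face at about 85 mm from the hinge.

```bash
cat > door.py <<'E'
from h import *
b=np.radians(4.2); H=np.array([.485,-.402]); r=.085; Z=.065
def P(th,d):
    u=np.array([-np.sin(b+th),np.cos(b+th)]); n=np.array([-np.cos(b+th),-np.sin(b+th)])
    return [*(H+r*u+d*n),Z],n
E
python3 - <<'E'
from door import *
th=np.radians(30); p,n=P(th,.055); o=down(b+th+np.pi/2)
ctrl.move_ptp([p[0],p[1],.2],o); ctrl.grab(); ctrl.move_linear(p,vel=.15); ctrl.dwell(.2)
f0=ctrl.get_state()['force'].copy()
for deg,d in [(30,.03),(30,.018)]+[(a,.0145) for a in range(28,0,-2)]+[(0,.0145-k*.001) for k in range(0,14)]:
    th=np.radians(deg); p,n=P(th,d); ctrl.move_linear(p,down(b+th+np.pi/2),vel=.05); ctrl.dwell(.05)
    s=ctrl.get_state(); F=float((s['force']-f0)[:2]@n); print(deg,round(d,4),round(F,1),end=' | ')
    if F>16: break
print(s['eef_pos'],s['time_s'])
cv2.imwrite('pics/d1.png',cv2.resize(ctrl.capture('side')[100:220,240:400,::-1],None,fx=4,fy=4))
E
```

```text
30 0.03 0.9 | 30 0.018 1.1 | 28 0.0145 1.2 | 26 0.0145 -0.1 | 24 0.0145 0.3 | 22 0.0145 -0.4 | 20 0.0145 0.9 | 18 0.0145 0.0 | 16 0.0145 0.4 | 14 0.0145 0.7 | 12 0.0145 -0.6 | 10 0.0145 0.9 | 8 0.0145 0.4 | 6 0.0145 1.0 | 4 0.0145 0.6 | 2 0.0145 0.4 | 0 0.0145 0.2 | 0 0.0135 0.3 | 0 0.0125 3.7 | 0 0.0115 7.0 | 0 0.0105 9.3 | 0 0.0095 11.0 | 0 0.0085 14.0 | 0 0.0075 16.3 | [ 0.46559638 -0.31807217  0.06492298] 96.3333
```

View pics/d1.png

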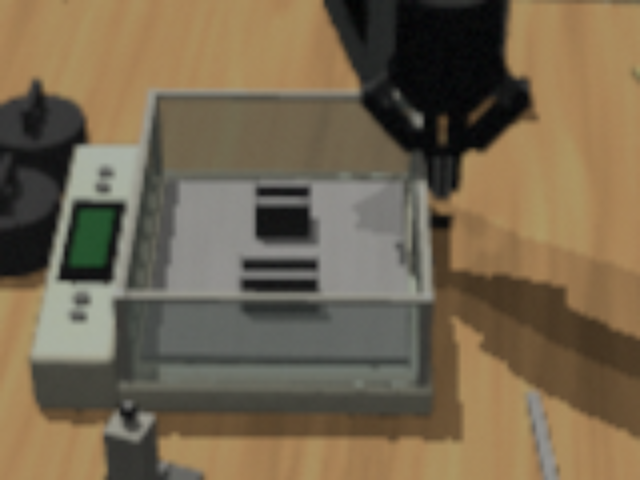

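The fingers are against the door near its closed position, at 16 N. I back off and look from above to see whether it seated.

Run:
```python
from door import *
p,n=P(0,.05); ctrl.move_linear(p,vel=.1); ctrl.move_linear([p[0],p[1],.2],vel=.2); ctrl.move_ptp([.3,.2,.3],down(np.pi))
print(ctrl.get_state()['time_s'])
im=ctrl.capture('top'); cv2.imwrite('top5.png',im[:,:,::-1]); si=ctrl.capture('side')
a=cv2.resize(im[180:250,360:500,::-1],None,fx=5,fy=5,interpolation=2); c=cv2.resize(si[110:200,330:380,::-1],None,fx=3.9,fy=3.9,interpolation=2)[:350]
cv2.imwrite('pics/d2.png',cv2.resize(np.hstack([a,c]),None,fx=.85,fy=.85))
```

```text
99.75
```

View pics/d2.png

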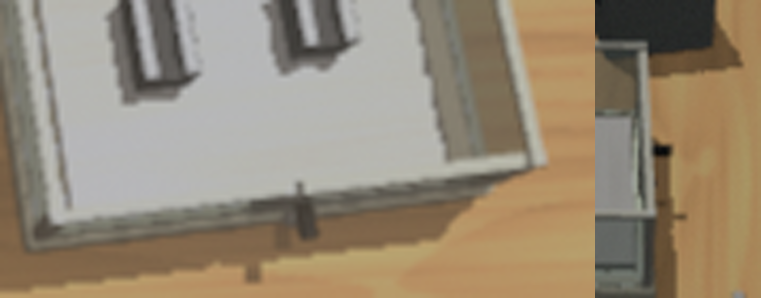

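The door looks nearly in line with the fixed pane, but I want its angle in numbers.

Run:
```python
from door import *
im=np.ascontiguousarray(cv2.imread('top5.png')); g=cv2.GaussianBlur(cv2.cvtColor(im,cv2.COLOR_BGR2GRAY),(3,3),0).astype(float)
for s in (.0,.02,.04,.06,.08,.1,.13,.15,.17,.19,.21,.23,.25):
    u=np.array([-np.sin(b),np.cos(b)]);n=np.array([-np.cos(b),-np.sin(b)])
    ds=np.arange(-.03,.03,.001); pr=proj('top',np.array([[*(H+s*u+d*n),.098] for d in ds]))
    v=cv2.remap(g.astype(np.float32),pr[:,0].astype(np.float32),pr[:,1].astype(np.float32),cv2.INTER_LINEAR).ravel()
    print(s,' '.join('%d'%x for x in v[::3]),' drop at d=%.0f mm'%(1000*ds[10+np.argmin(np.gradient(v)[10:50])]))
```

```text
0.0 174 173 173 175 171 171 174 174 174 173 155 142 145 148 152 153 153 147 144 148  drop at d=-1 mm
0.02 110 110 109 107 107 108 110 129 163 175 141 103 115 144 151 152 152 149 146 147  drop at d=0 mm
0.04 126 126 126 126 126 125 126 142 170 173 137 94 87 100 109 127 144 150 152 152  drop at d=0 mm
0.06 181 181 181 181 181 181 181 181 181 172 142 111 100 103 95 95 101 102 106 114  drop at d=0 mm
0.08 181 181 181 181 182 182 182 181 180 170 139 107 98 102 98 98 101 104 105 106  drop at d=0 mm
0.1 181 181 181 181 181 181 181 181 180 168 137 107 97 101 96 98 102 105 106 105  drop at d=-1 mm
0.13 182 181 181 181 181 181 180 168 143 124 99 73 64 64 65 66 67 74 92 105  drop at d=0 mm
0.15 182 182 181 181 181 181 182 182 180 156 105 80 93 102 98 100 103 102 101 106  drop at d=-1 mm
0.17 183 182 182 182 182 182 182 181 180 162 129 109 106 103 94 100 106 107 107 110  drop at d=-1 mm
0.19 182 182 182 182 183 183 182 182 179 160 127 113 113 105 99 105 108 108 108 109  drop at d=-2 mm
0.21 183 182 182 183 183 182 183 182 178 157 126 110 106 101 99 106 108 107 106 108  drop at d=-2 mm
0.23 182 182 182 182 182 182 182 182 177 155 125 109 106 101 97 105 105 105 107 109  drop at d=-2 mm
0.25 154 158 158 156 156 159 163 171 177 154 127 112 110 103 98 103 105 107 108 111  drop at d=-3 mm
```

The door's outer face is collinear with the fixed pane along its whole length, within about 1 mm, so it is seated. I do a last check for changes and then hand in.

Run:
```python
from h import *
a=cv2.imread('top0raw.png'); im=ctrl.capture('top'); c=im[:,:,::-1]; e=cv2.imread('top4.png')
d=lambda p,q,r:float(cv2.absdiff(np.ascontiguousarray(p),np.ascontiguousarray(q))[r[1]:r[3],r[0]:r[2]].mean())
print('gauge',d(a,c,(285,150,330,190)),'tray',d(e,c,(120,195,215,270)),'plain/weights',d(a,c,(195,115,260,196)),'forks',d(a,c,(220,265,385,290)))
ctrl.job_done(); print(ctrl.get_state()['time_s'])
```

```text
gauge 2.7635185185185187 tray 0.38053801169590645 plain/weights 2.770243748021526 forks 3.5086060606060605
the job is handed in; nothing more can be done
the job is handed in; nothing more can be done
```

The job is handed in, about 100 s into the 208 s allowed: long is worn and in the reject tray, mid and short are sound and on the pan, the gauge is back on its rest, and the door is shut and measures flush with the fixed pane within about 1 mm, though I felt no distinct click from the catch.

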